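Work the stuck hob knob off its spindle

ROBOT

A 6-joint arm with a two-finger parallel gripper is mounted at the origin on the work surface. World frame = base frame: x ahead of the robot, y to its left, z up, the work surface at z = 0. Lengths are in m, angles in rad, forces in N, time in s.
With the tool pointing down it reaches from about 0.35 to 0.775 m from the base axis. Payload 7.3 kg.
Tool frame: the origin (TCP) lies at the very end of the fingers, on their centre line; the grasp point (between the pads) lies 19 mm behind it; z points along the fingers, y is the direction in which the jaws open and shut (so a half turn about z gives the same grasp; the last joint's range is limited). The gripper opens to 92 mm and grips with 3 to 60 N. Pads are 19 mm wide; open, the fingers measure 130 mm over their backs; the gripper's body (75 mm by 190 mm) begins 47 mm behind the grasp point.
Start: joints at [1.036, 0.342, 1.524, -0, 1.275, -0.146], TCP at [0.199, 0.486, 0.227] pointing down, gripper open.
Joint ranges: [-2.53, 2.53], [-0.77, 2.02], [0.04, 2.7], [-1, 4.14], [0.28, 2.66], [-3.11, 3.11]. Speed limits (rad/s): [2.57, 2.57, 3.14, 3.14, 3.14, 3.14].

INTERFACE

Orientations are given as [roll, pitch, yaw] about the fixed x, y, z axes, in that order (R = Rz(yaw) Ry(pitch) Rx(roll)).
In Python, from cell import robot gives the robot as it stands.
- The arm moves only by the shell command python3 -m pendant 'ROWS' [OPENING] [FORCE]. ROWS is JSON, a list of rows, each a list of 2 entries, a list of its own where there are three numbers: the shift along the tool's x, y, z in mm, then the turn about the tool's z in degrees. In form: [[[x, y, z], turn], ...]. A call has 1 to 10 rows; each row is the pose to reach, as a shift and turn from the pose measured when the call began, along the tool's axes at that moment; what a row does not reach only later rows make up. A row lasts 1/12 s, in which the tool goes at most 41.7 mm and 7.16 degrees, less where a joint would pass 70% of its speed; a pose out of reach is approached as far as the arm can. A call with a gripper value outside its range is refused whole. OPENING is the opening, from 0 (shut) to 1 (fully open), set as the call begins (- or left out, the last holds). The fingers move at their own pace and stop on an object; FORCE is the grip in N (left out, the last holds). Time passes only in rows, so rows that repeat a pose let the fingers close. It gives the time, the measured TCP pose, the force and the opening at its end, in the units of the state.
- robot.observe(): the state, without advancing time (a new reading comes with each control period).
- robot.read_camera(name): name is "scene" or "side" or "wrist"; returns the picture (400x640x3 uint8, red, green, blue); there is no depth.
- robot.calibration(name): a dict with "vfov" (degrees; the focal length in pixels is half the picture's height over the tangent of half this angle, whatever the lens; pixels are square), "cx", "cy" (the principal point, pixels), "k1" (the pictures are not rectified: a ray, as slopes to the right and down, at radius r is drawn at 1 + k1 r^2 times it, then the intrinsics apply), "rvec" (rotation vector, rad) and "tvec" (3), from world to camera coordinates, as OpenCV has them. Camera axes: x right, y down, z forward; pixel columns grow to the right and rows downward; lengths in m; the calibration is good to about 2 mm. A picture is of the moment at which its call begins: read the wrist's pose just before it. calibration takes no time and is no camera call; for the wrist camera it gives the pose at the moment of the call.
- robot.hand_in(): hands the job in, once; it reports no verdict.
Trained networks look in the newest picture that a camera, given by its name, has taken for a name from the list of things; names that differ only in an ending like _2 or _b are one class to them, and where a whole thing is asked for, a point or a joint stands for the part that bears it (a point fixed in the world has none). Each returns a list of dicts, best first, with "p" (0 to 1); they miss things now and then, are a little off and sometimes report something else, mostly with a low value. They report only what shows in the picture. A call takes as long as a camera call. They do not tell look-alikes from the thing itself.
- robot.find_in(camera, query): "xy" ([column, row] as shares, 0 to 1, of the picture: columns of its width, rows of its height, amid what is visible of it).
The state is a dict: "time": time; "qpos": joint angles; "qvel": joint speeds; "joint_efforts": joint torques, N m; "tool_pos": TCP position; "tool_rot": TCP orientation; "contact_force": force on the tool from outside, world axes, zero at the start; "torque": the same for the moment, N m; "opening": finger opening in m.
Only numpy, scipy, OpenCV 4.12 (cv2) and the standard library are available. Lean on these libraries where they do the work, as an engineer would, in place of code of your own. Each camera call takes 0.05 s, during which the arm holds its last target.

TASK

The red knob on the little hob is stuck tight on its shaft and has to come off to be washed. With it still on the shaft, twist it a good 25 degrees anticlockwise (seen from above), then back to a good 25 degrees clockwise of where it started while pulling it part-way up, then draw it straight up off the shaft and stand it right way up in the blue tray. Do not turn the black knob.

Things in the scene. Friction and masses are not known exactly. Their poses are not given: they have to be found in the camera images.
- knob_mid (a point): Centre of the red bar knob: 36 (its x) x 26 (its y) x 36 mm high, origin 18 mm below its top, white line on top, skirt 42 mm across in the lowest 3 mm. z up. Grip the flats 26 mm apart (normal to y). Starts 20 mm above the flat hob top (hob 55 mm high). 45 g. Tight fit on a round shaft: 12 to 20 N to pull straight, far less while twisting; turns without stops (0.2 N m) and stays put.
- spindle: Fixed upright steel shaft under the red knob; origin on its axis at the hob top, z up. It is 25 mm high and holds the knob for 20 mm of lift; the knob is clear at 26 mm. Its x axis lies 45 degrees clockwise (from above) of the red knob's x at the start: the angle between the two grows as the knob turns anticlockwise, shrinks clockwise.
- tray_in (a point): Centre of the inner floor of the blue plastic rinsing tray, a loose open box 170 (along its x) x 150 (along its y) x 28 mm high outside, walls and floor 5 mm thick, 0.6 kg, lying on the ledge. z is up.
- black_knob (a joint): Turn (rad, 0 at the start) of the black knob, same shape as the red one, on the same hob 140 mm from the red one, on the left or the right of it. It turns easily; leave it alone.
Things that resemble listed ones, but are neither listed nor needed, are in the scene too. Of the things like the part that bears tray_in, leave any that is pink; of the rest the larger one is meant.

How it is judged:
On the way, in this order (a step that is already met when the one before it is completed fails the run):
1. the red knob, still on its shaft, is turned at least 15 degrees anticlockwise of its start (angle between the x axis of knob_mid and the x axis of spindle, either way round above 1.0474 rad and z of knob_mid in the frame of spindle below 0.038 m and horizontal distance between knob_mid and spindle below 0.006 m), for 0.03 s.
2. still on its shaft, it is turned to at least 15 degrees clockwise of its start and pulled up by 2 to 18 mm (angle between the x axis of knob_mid and the x axis of spindle, either way round below 0.523398 rad and z of knob_mid in the frame of spindle between 0.022 and 0.038 m and horizontal distance between knob_mid and spindle below 0.006 m), for 0.03 s.
3. it is drawn straight up, clear of the shaft (z of knob_mid in the frame of spindle above 0.048 m and horizontal distance between knob_mid and spindle below 0.03 m), for 0.03 s.
At the end, for the whole second after the job is handed in: The red knob stands upright (within 11 degrees) on the floor of the blue tray, wholly inside its walls (centre within 66 mm of the tray's centre along its length and 56 mm across), the tray lies on the ledge, and the black knob is within 0.2 rad of where it was (x of knob_mid in the frame of tray_in between -0.066 and 0.066 m and y of knob_mid in the frame of tray_in between -0.056 and 0.056 m and z of knob_mid in the frame of tray_in between 0.012 and 0.024 m and angle between knob_mid's own z axis and vertical below 0.2 rad and height (world z) of tray_in between -0.01 and 0.02 m and value of joint black_knob between -0.2 and 0.2 rad); the robot touches nothing.
It fails at once if the black knob is turned by more than 0.2 rad (value of joint black_knob above 0.2 rad or value of joint black_knob below -0.2 rad).
It also fails if it takes over 45 s, if anything falls off the work surface, if the arm or the gripper's body presses on something with over 40 N, if the wrist force passes 120 N, or if a joint passes its speed limit or range.

## Working session

There is one attempt and no reset: what is moved stays moved. The work goes in short steps, Python scripts to look and compute and a shell command to move; the robot and the scene stay as the last step left them, time stands still between calls to the robot, and variables do not carry over. Pictures are saved under pics/ and viewed, and the job is handed in when it is done.

```bash
mkdir -p pics; ls; python3 - <<'E'
from cell import robot
import cv2
for n in ["scene","side","wrist"]:
    im=robot.read_camera(n); cv2.imwrite(f"pics/{n}0.png",im[:,:,::-1])
    for q in ["knob_mid","tray_in","black_knob","spindle"]:
        try: print(n,q,[(round(d['p'],2),round(d['xy'][0]*640),round(d['xy'][1]*400)) for d in robot.find_in(n,q)])
        except Exception as e: print(n,q,e)
    print(robot.calibration(n))
print(robot.observe())
E
```

```text
pics
scene knob_mid []
scene tray_in [(0.78, 341, 158), (0.58, 277, 193)]
scene black_knob [(0.66, 315, 285)]
scene spindle [(0.78, 341, 361)]
{'vfov': 56.37343285582679, 'cx': 321.45305618319827, 'cy': 202.5993433263023, 'k1': 0.022439980565232463, 'rvec': array([ 0.74435511,  2.67203735, -1.01497221]), 'tvec': array([ 0.4238811 , -0.04267   ,  1.13359036])}
side knob_mid [(0.83, 228, 339)]
side tray_in [(0.74, 303, 171), (0.6, 401, 167), (0.57, 372, 119)]
side black_knob [(0.73, 253, 271)]
side spindle [(0.72, 231, 338), (0.61, 238, 350)]
{'vfov': 52.18556637109087, 'cx': 327.7959568999377, 'cy': 199.7189675160996, 'k1': -0.05058881486793478, 'rvec': array([ 0.02354413, -2.89656046,  1.16140235]), 'tvec': array([0.42742473, 0.12583721, 0.89421133])}
wrist knob_mid []
wrist tray_in []
wrist black_knob []
wrist spindle []
{'vfov': 67.25611993115632, 'cx': 316.36839633990047, 'cy': 199.7840128845551, 'k1': -0.02865383844318813, 'rvec': array([-2.42334889, -1.62547781, -0.21301338]), 'tvec': array([-0.52528055, -0.03235627,  0.38980722])}
{'time': 0.75, 'qpos': array([ 1.03602467e+00,  3.42006159e-01,  1.52413662e+00,  6.60912469e-06,
        1.27542537e+00, -1.46012083e-01]), 'qvel': array([ 2.88553585e-06, -1.81003922e-03, -4.56489923e-04, -6.30857885e-04,
        1.08245785e-03,  2.03636059e-03]), 'joint_efforts': array([ 9.92894384e-04, -4.31054592e+01, -2.44467187e+01,  7.17655756e-02,
        4.81817778e-02,  9.44384198e-06]), 'tool_pos': array([0.19897681, 0.48582617, 0.2267245 ]), 'tool_rot': array([ 3.14156749e+00, -2.69095956e-06,  2.75283116e+00]), 'contact_force': array([-0.00375045, -0.1449892 ,  0.48979257]), 'torque': array([-0.00472253,  0.00548824,  0.00585206]), 'opening': 0.09186527906272374}
```

View pics/scene0.png

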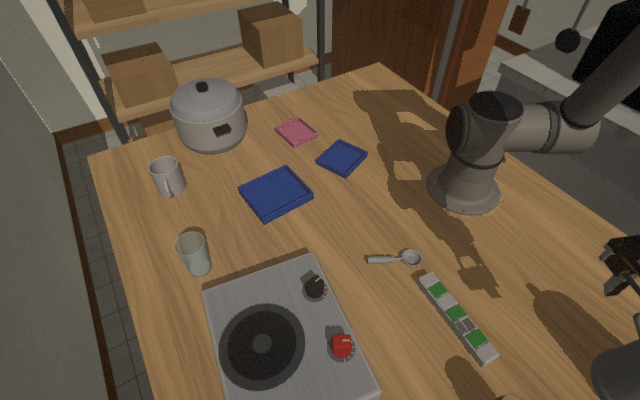

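View pics/side0.png

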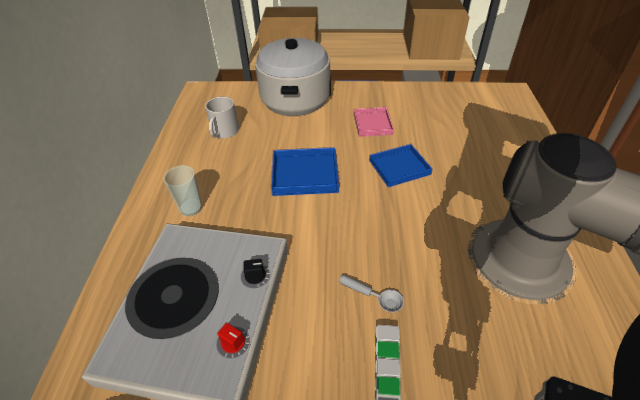

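View pics/wrist0.png

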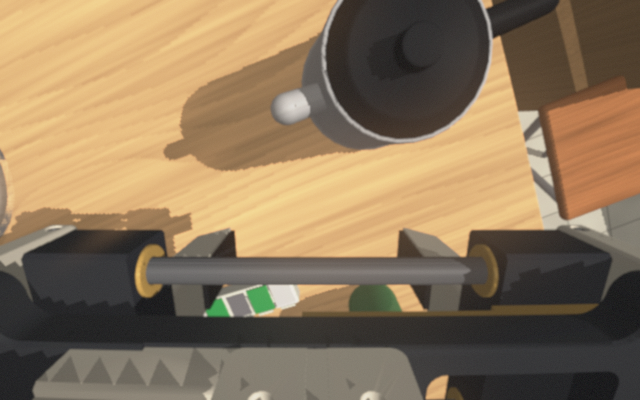

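Candidates:
- Trays in the scene view: large blue (277,193), small blue (341,158), pink (297,131). The larger blue one fits the description.
- Red knob: scene (341,345), side (231,338). The black knob is at scene (315,287).

I'll confirm these in an enlarged crop and measure them.

```bash
cat > h.py <<'E'
import numpy as np, cv2
from cell import robot
def K(c):
    f=200/np.tan(np.radians(c['vfov']/2)); return f
def ray(c,u,v):
    f=K(c); d=np.array([(u-c['cx'])/f,(v-c['cy'])/f]); p=d.copy()
    for _ in range(20): p=d/(1+c['k1']*(p@p))
    R=cv2.Rodrigues(np.array(c['rvec']))[0]; o=-R.T@c['tvec']; w=R.T@np.array([p[0],p[1],1]); return o,w
def atz(c,u,v,z):
    o,w=ray(c,u,v); return o+w*(z-o[2])/w[2]
def proj(c,P):
    R=cv2.Rodrigues(np.array(c['rvec']))[0]; q=R@np.array(P)+c['tvec']; p=q[:2]/q[2]; p=p*(1+c['k1']*(p@p)); return p*K(c)+[c['cx'],c['cy']]
E
python3 - <<'E'
from h import *
s=cv2.imread('pics/scene0.png'); d=cv2.imread('pics/side0.png')
a=cv2.resize(s[315:375,300:380],None,fx=5,fy=5,interpolation=cv2.INTER_CUBIC)
b=cv2.resize(d[305:365,190:270],None,fx=5,fy=5,interpolation=cv2.INTER_CUBIC)
e=cv2.resize(s[120:230,230:377],(400,300)); f=cv2.resize(d[100:205,265:440],(400,300))
cv2.imwrite('pics/crop0.png',np.vstack([np.hstack([a,b]),np.hstack([e,f])]))
for n,r,k,t in [("scene",(341,343),(315,284),(277,191)),("side",(231,335),(254,267),(305,170))]:
    c=robot.calibration(n); print(n,atz(c,*r,.085),atz(c,*k,.085),atz(c,*t,.015))
E
```

```text
scene [0.5886448  0.23064162 0.085     ] [0.56676054 0.09207689 0.085     ] [ 0.48790947 -0.26718048  0.015     ]
side [0.58599384 0.23035337 0.085     ] [0.56654368 0.09126187 0.085     ] [ 0.49331915 -0.26401087  0.015     ]
```

View pics/crop0.png

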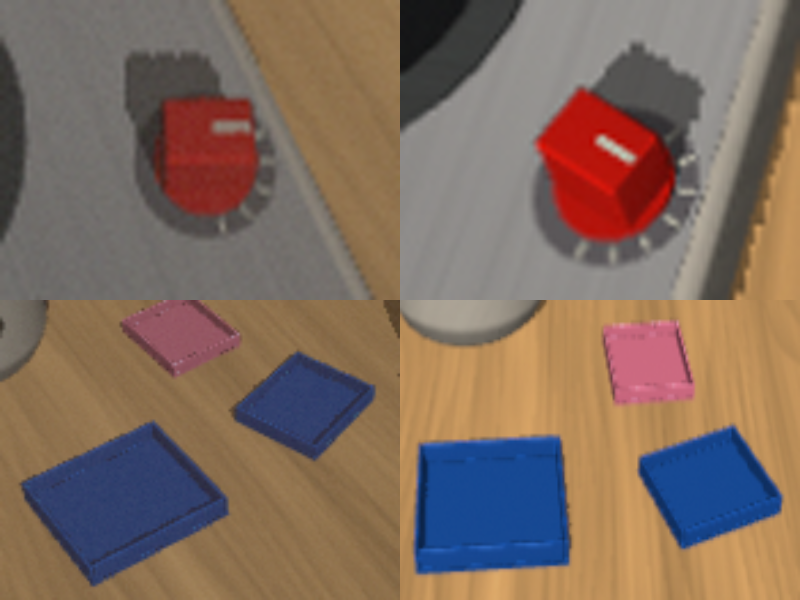

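The crop confirms the red bar knob and the larger blue tray: the lower-left one in the scene crop, left in the side crop. Next are the top-face corners and the tray yaw.

```bash
python3 - <<'E'
from h import *
def rep(n,C,z):
    c=robot.calibration(n); P=np.array([atz(c,*p,z)[:2] for p in C]); 
    e=np.roll(P,-1,0)-P
    print(n,'ctr',P.mean(0).round(4),'len',np.linalg.norm(e,axis=1).round(4),'ang',np.degrees(np.arctan2(e[:,1],e[:,0])).round(1))
S=lambda x,y:(300+x/5-.4,315+y/5-.4)
D=lambda x,y:(190+(x-400)/5-.4,305+y/5-.4)
rep('side',[D(583,90),D(672,137),D(613,193),D(540,142)],.093)
rep('scene',[S(165,99),S(250,99),S(257,152),S(165,155)],.093)
rep('side',[D(597,140),D(634,160)],.093)
rep('scene',[S(213,127),S(250,126)],.093)
# tray rim
S=lambda x,y:(230+x*147/400,120+(y-300)*110/300)
D=lambda x,y:(265+(x-400)*175/400,100+(y-300)*105/300)
rep('scene',[S(22,485),S(152,424),S(228,502),S(95,570)],.024)
rep('side',[D(418,443),D(560,437),D(568,550),D(416,560)],.024)
E
```

```text
side ctr [0.5863 0.2299] len [0.0373 0.0261 0.0329 0.0222] ang [ 153.9   50.7  -31.7 -119.8]
scene ctr [0.5864 0.2283] len [0.0337 0.0209 0.0358 0.022 ] ang [ 148.9   63.5  -29.2 -122.2]
side ctr [0.5811 0.2333] len [0.0154 0.0154] ang [153.7 -26.3]
scene ctr [0.579  0.2329] len [0.0145 0.0145] ang [150.5 -29.5]
scene ctr [ 0.4933 -0.2619] len [0.1661 0.1513 0.1624 0.1497] ang [-175.5   95.     3.9  -83.6]
side ctr [ 0.4937 -0.2616] len [0.1713 0.1556 0.1655 0.16  ] ang [-176.7   93.8    4.7  -84.2]
```

```bash
python3 - <<'E'
from h import *
c=robot.calibration('wrist'); print([atz(c,*p,.1).round(3) for p in [(420,50),(290,105),(320,200),(380,300)]], ray(c,320,200)[0])
E
python3 -m pendant '[[[-40,-8,0],0.6],[[-80,-16,0],1.2],[[-120,-24,0],1.8],[[-160,-32,0],2.4],[[-200,-40,0],3],[[-240,-48,0],3.6],[[-280,-56,0],4.2],[[-320,-64,0],4.8],[[-360,-72,0],5.4],[[-400,-80,0],6]]' 0.65 30
```

```text
[array([0.115, 0.619, 0.1  ]), array([0.114, 0.495, 0.1  ]), array([0.207, 0.487, 0.1  ]), array([0.336, 0.505, 0.1  ])] [0.13535646 0.51212299 0.38512975]
time: 1.58
tool_pos: [0.5403, 0.2587, 0.2268]
tool_rot: [3.141, 0.0, 2.647]
contact_force: [0.6, 1.0, 0.6]
opening: 0.0598
```

```bash
python3 -m pendant '[[[-26,-50,0],0],[[-26,-50,0],0],[[-26,-50,0],0]]' ; python3 - <<'E'
from h import *
c=robot.calibration('wrist'); cv2.imwrite('pics/w1.png',robot.read_camera('wrist')[:,:,::-1]); print(proj(c,[.5863,.2292,.093]),robot.observe()['tool_pos'],robot.observe()['tool_rot'])
E
```

```text
time: 1.83
tool_pos: [0.5402, 0.1986, 0.2263]
tool_rot: [-3.14, -0.0, 2.643]
contact_force: [0.3, 0.6, -0.4]
opening: 0.0599
[364.33783654 215.9866656 ] [0.53989879 0.20071053 0.22669184] [ 3.14148836e+00 -3.24110089e-04  2.64401874e+00]
```

View pics/w1.png

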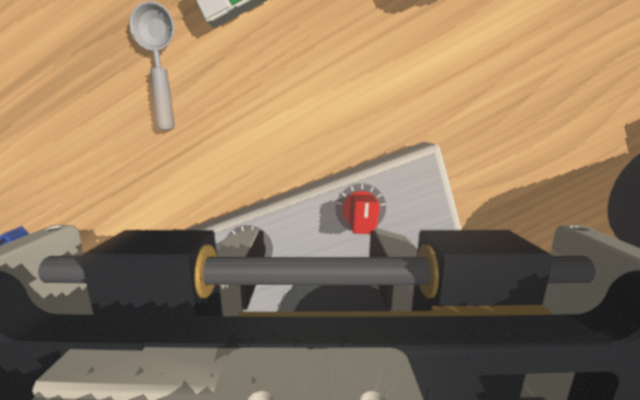

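The wrist view shows the red knob top at about (365,213), close to the predicted (364,216). I'll enlarge it.

```bash
python3 -m pendant '[[[0,0,0],0],[[0,0,0],0],[[0,0,0],0],[[0,0,0],0]]'; python3 - <<'E'
from h import *
c=robot.calibration('wrist'); im=robot.read_camera('wrist')[:,:,::-1]
cv2.imwrite('pics/w2.png',cv2.resize(im[170:250,310:410],None,fx=8,fy=8,interpolation=cv2.INTER_CUBIC)[:600]); print(proj(c,[.5863,.2292,.093]))
np.save('c2.npy',c,allow_pickle=True); o=robot.observe(); print(o['tool_pos'],o['tool_rot'],o['qpos'])
E
```

```text
time: 2.22
tool_pos: [0.5396, 0.2018, 0.2268]
tool_rot: [3.141, -0.0, 2.646]
contact_force: [-0.8, -0.3, 0.2]
opening: 0.0596
[361.34632432 217.87251983]
[0.53964504 0.20167649 0.22676245] [ 3.14126069e+00 -2.28716433e-04  2.64554533e+00] [ 2.24417644e-01  4.36197970e-01  1.37868124e+00  4.12598834e-04
  1.32666634e+00 -8.50431044e-01]
```

View pics/w2.png

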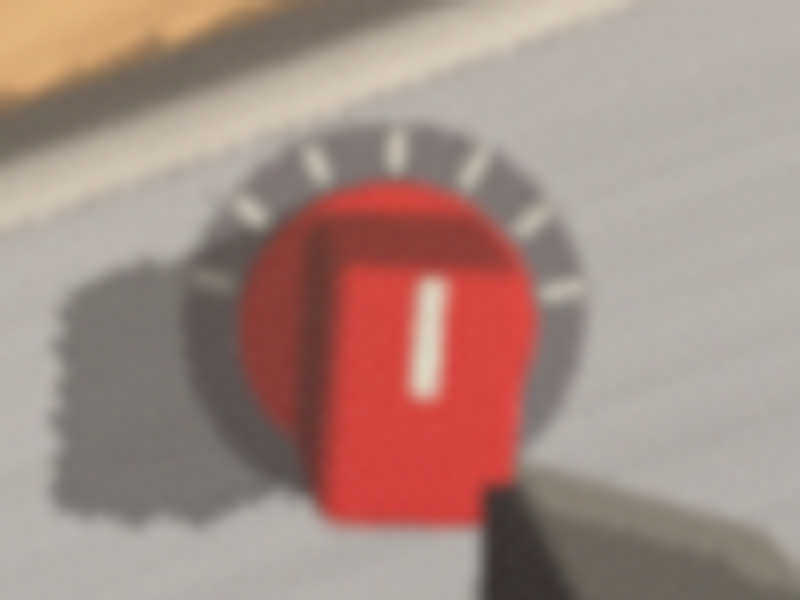

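```bash
python3 - <<'E'
from h import *
c=np.load('c2.npy',allow_pickle=True).item()
g=lambda x,y:atz(c,310+x/8-.44,170+y/8-.44,.093)[:2]
P=np.array([g(345,264),g(528,268),g(508,524),g(322,523)]);e=np.roll(P,-1,0)-P
print(P.mean(0),np.linalg.norm(e,axis=1),np.degrees(np.arctan2(e[:,1],e[:,0])))
L=g(433,278)-g(424,400);print(np.degrees(np.arctan2(L[1],L[0])))
q=g(435,270)-g(415,523);print(np.degrees(np.arctan2(q[1],q[0])))
o=robot.observe();yaw=o['tool_rot'][2];t=np.array([.5864,.2295])
for k in (P.mean(0),t):
  d=k-o['tool_pos'][:2];print(np.degrees(yaw),d@[np.cos(yaw),np.sin(yaw)],d@[np.sin(yaw),-np.cos(yaw)])
E
```

```text
[0.58822408 0.22987975] [0.02314429 0.03453121 0.02419785 0.03493146] [  60.26004885  -29.80959699 -118.83259082  148.46781443]
149.83597134497535
149.56519851996947
151.5785820303401 -0.029300419225312832 0.047925283986003264
151.5785820303401 -0.027876934856770973 0.046723123905799954
```

```bash
python3 -m pendant '[[[-14,24,0],0.8],[[-28.5,47.3,25],1.6],[[-28.5,47.3,60],1.6],[[-28.5,47.3,95],1.6],[[-28.5,47.3,107],1.6],[[-28.5,47.3,107],1.6],[[-28.5,47.3,107],1.6],[[-28.5,47.3,107],1.6]]'; python3 - <<'E'
from h import *
o=robot.observe();yaw=o['tool_rot'][2];d=np.array([.587,.2295])-o['tool_pos'][:2];print(np.degrees(yaw),d@[np.cos(yaw),np.sin(yaw)],d@[np.sin(yaw),-np.cos(yaw)],o['tool_pos'],o['tool_rot'])
cv2.imwrite('pics/w3.png',robot.read_camera('wrist')[:,:,::-1]);cv2.imwrite('pics/s3.png',cv2.resize(robot.read_camera('side')[200:400,100:400,::-1],None,fx=2.5,fy=2.5))
E
```

```text
time: 2.93
tool_pos: [0.5881, 0.2304, 0.1215]
tool_rot: [3.139, 0.002, 2.618]
contact_force: [-0.1, 0.3, 0.8]
opening: 0.0596
150.0049868699447 0.0005582374884835426 -0.0013268282403316011 [0.58814679 0.23037005 0.1215097 ] [3.13912235e+00 1.88584770e-03 2.61808092e+00]
```

View pics/w3.png

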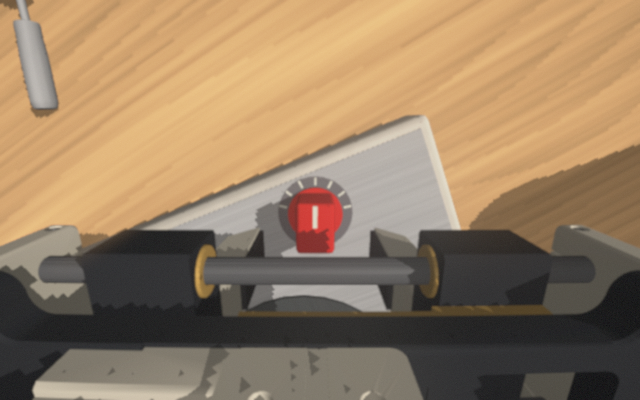

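View pics/s3.png

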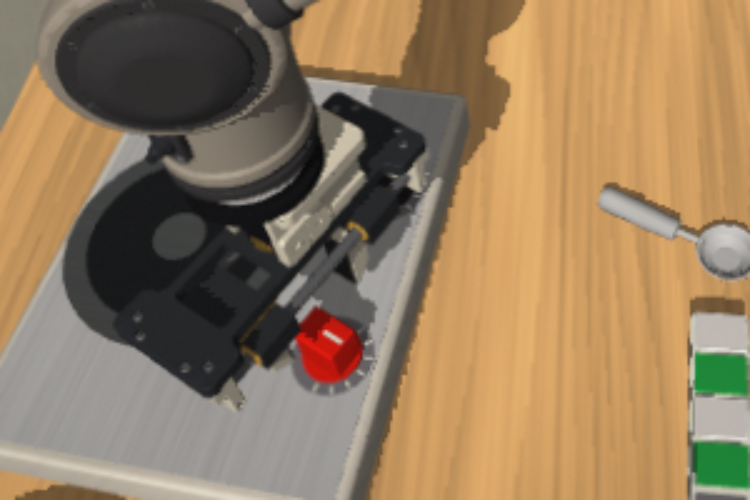

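The knob sits centred between the fingers (column about 316, fingers at 265 and 370). I'll descend.

```bash
python3 -m pendant '[[[0.6,-1.2,15],0],[[0.6,-1.2,35],0],[[0.6,-1.2,50],0],[[0.6,-1.2,55],0],[[0.6,-1.2,55],0],[[0.6,-1.2,55],0],[[0.6,-1.2,55],0]]'; python3 - <<'E'
from h import *
cv2.imwrite('pics/w4.png',robot.read_camera('wrist')[:,:,::-1])
E
```

```text
time: 3.62
tool_pos: [0.5883, 0.2298, 0.0685]
tool_rot: [3.137, 0.004, 2.618]
contact_force: [0.3, -0.1, 0.8]
opening: 0.0599
```

View pics/w4.png

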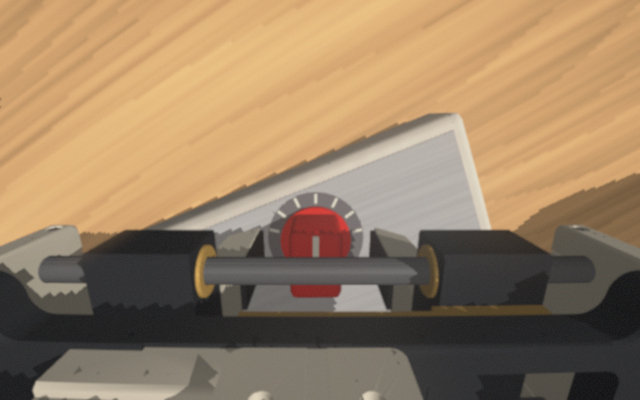

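Both fingers straddle the knob and clear it. I'll close the gripper.

```bash
python3 -m pendant '[[[0.4,0,2],0],[[0.4,0,2],0],[[0.4,0,2],0],[[0.4,0,2],0],[[0.4,0,2],0],[[0.4,0,2],0],[[0.4,0,2],0],[[0.4,0,2],0]]' 0 45;python3 - <<'E'
from h import *
o=robot.observe();print(o['tool_pos'],o['tool_rot'],o['torque'],o['qpos'])
cv2.imwrite('pics/w5.png',robot.read_camera('wrist')[:,:,::-1])
E
```

```text
time: 4.33
tool_pos: [0.5876, 0.2298, 0.0665]
tool_rot: [3.137, 0.004, 2.618]
contact_force: [-3.3, -2.2, 0.9]
opening: 0.0255
[0.58758309 0.22979962 0.06646019] [3.13747304 0.00394476 2.61792201] [-0.36492366  0.35309233 -0.03259043] [ 2.51320807e-01  6.83321469e-01  1.41383182e+00  2.12357757e-04
  1.03873860e+00 -7.95920214e-01]
```

View pics/w5.png

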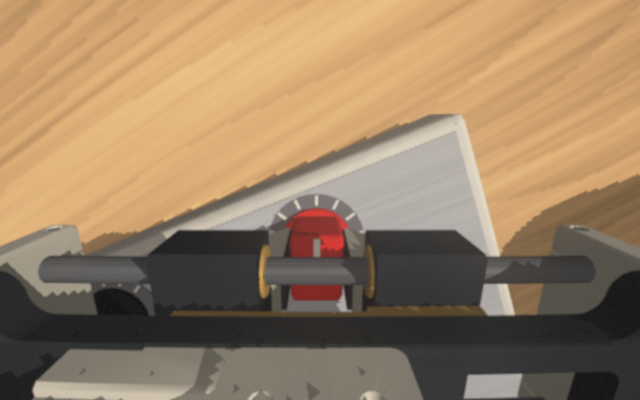

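```bash
python3 -m pendant '[[[0,0,0],-5],[[0,0,0],-10],[[0,0,0],-15],[[0,0,0],-20],[[0,0,0],-25],[[0,0,0],-28],[[0,0,0],-28],[[0,0,0],-28],[[0,0,0],-28]]';python3 - <<'E'
from h import *
o=robot.observe();print(o['tool_pos'],np.degrees(o['tool_rot']),o['contact_force'],o['torque'])
cv2.imwrite('pics/w6.png',robot.read_camera('wrist')[:,:,::-1])
cv2.imwrite('pics/s6.png',cv2.resize(robot.read_camera('side')[230:400,150:350,::-1],None,fx=3,fy=3))
E
```

```text
time: 5.13
tool_pos: [0.5877, 0.2294, 0.0665]
tool_rot: [3.14, 0.006, 3.105]
contact_force: [-1.0, -4.3, 1.7]
opening: 0.0258
[0.58770012 0.22938256 0.06645068] [179.93271934   0.31682529 177.90988648] [-0.96876363 -4.3335799   1.7324955 ] [-0.64009893  0.13976897  0.09269843]
```

View pics/w6.png

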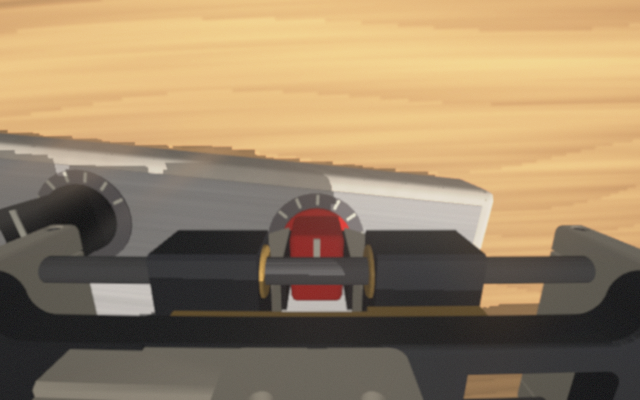

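View pics/s6.png

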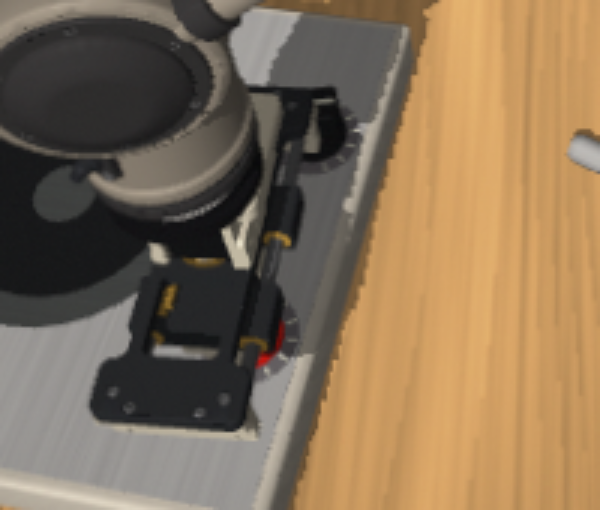

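The knob turned with the jaws: the dial ticks rotated behind it. Now clockwise while lifting.

```bash
python3 -m pendant '[[[0,0,0],5],[[0,0,0],11],[[0,0,0],17],[[0,0,-1],23],[[0,0,-2],29],[[0,0,-3],35],[[0,0,-4.5],41],[[0,0,-6],47],[[0,0,-7.5],53],[[0,0,-9],58]]';python3 -m pendant '[[[0,0,0],1],[[0,0,0],1],[[0,0,0],1]]';python3 - <<'E'
from h import *
o=robot.observe();print(o['tool_pos'],np.degrees(o['tool_rot']),o['contact_force'],o['torque'])
cv2.imwrite('pics/w7.png',robot.read_camera('wrist')[:,:,::-1])
E
```

```text
time: 6.07
tool_pos: [0.5877, 0.2301, 0.0728]
tool_rot: [3.137, 0.001, 2.087]
contact_force: [7.7, 1.1, -17.0]
opening: 0.0258
time: 6.32
tool_pos: [0.5881, 0.2303, 0.0727]
tool_rot: [3.136, 0.001, 2.071]
contact_force: [2.2, -1.3, -1.8]
opening: 0.0257
[0.58805171 0.23026169 0.07272733] [1.79660388e+02 2.93579124e-02 1.18631721e+02] [ 2.19656862 -1.29438243 -1.76398281] [-0.27621441 -0.30765855 -0.07653859]
```

View pics/w7.png

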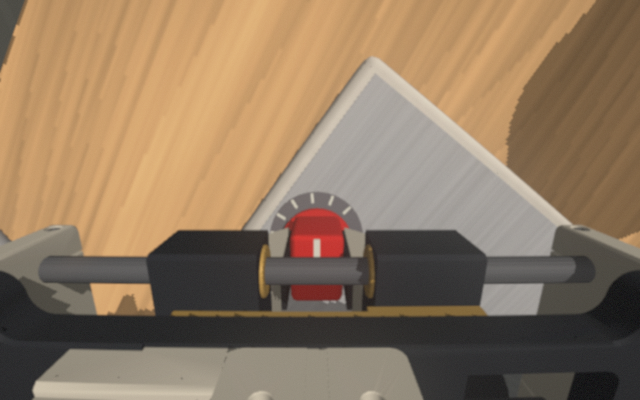

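```bash
python3 - <<'E'
import cv2,numpy as np
a=[cv2.resize(cv2.imread(f'pics/w{k}.png')[180:310,255:380],None,fx=3,fy=3,interpolation=cv2.INTER_CUBIC) for k in (6,7)]
cv2.imwrite('pics/cmp.png',np.hstack(a))
E
```

```text
(no output)
```

View pics/cmp.png

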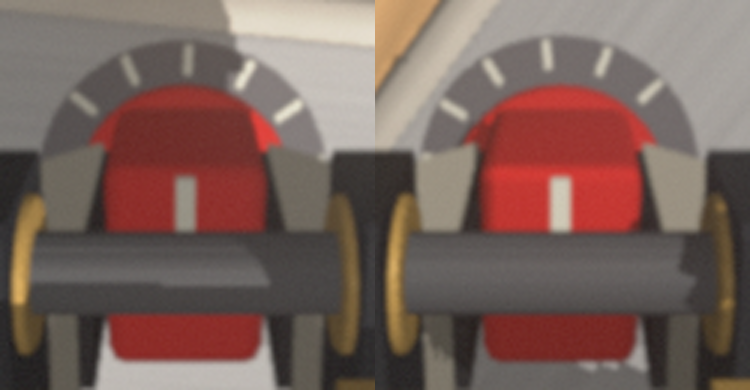

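The knob sits unchanged in the jaws and the dial looks smaller, so it rose with the tool by about 6 mm. Now I'll draw it off.

```bash
python3 -m pendant '[[[0,0,-1],-3],[[0,0,-3],-7],[[0,0,-5],-11],[[0,0,-8],-15],[[0,0,-11],-19],[[0,0,-14],-23],[[0,0,-18],-27],[[0,0,-23],-30],[[0,0,-28],-30],[[0,0,-33],-30]]' 0 50;python3 -m pendant '[[[0,0,-15],0],[[0,0,-25],0],[[0,0,-25],0],[[0,0,-25],0]]';python3 - <<'E'
from h import *
o=robot.observe();print(o['tool_pos'],np.degrees(o['tool_rot']),o['contact_force'],o['torque'])
cv2.imwrite('pics/w8.png',robot.read_camera('wrist')[:,:,::-1])
E
```

```text
time: 7.2
tool_pos: [0.5877, 0.2306, 0.1061]
tool_rot: [3.136, 0.003, 2.593]
contact_force: [0.8, -0.2, 0.2]
opening: 0.0257
time: 7.53
tool_pos: [0.5879, 0.2307, 0.1319]
tool_rot: [3.135, 0.004, 2.593]
contact_force: [-0.7, 0.2, -0.8]
opening: 0.0255
[0.58790744 0.23070437 0.13192787] [179.6146152    0.24381211 148.54910582] [-0.69479469  0.24105416 -0.82325663] [ 0.01766997 -0.01166989 -0.05838143]
```

View pics/w8.png

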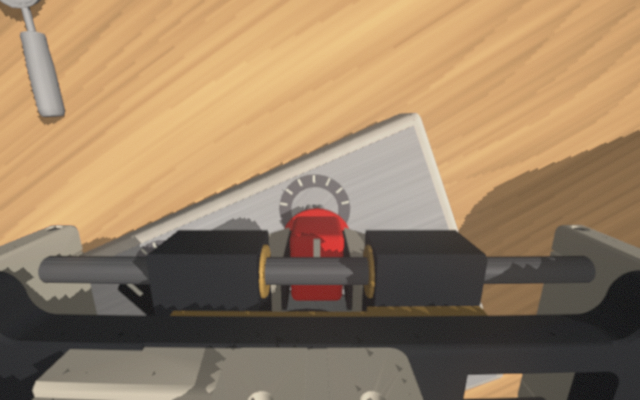

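The knob is off: the bare dial shows at (315,195) and the knob is held at (317,265). I'll lift and carry it to the large blue tray.

```bash
python3 -m pendant '[[[0,0,-25],0],[[0,0,-50],0],[[0,0,-75],0],[[-12,-32,-78],4],[[-25,-67,-78],8],[[-38,-101,-78],13],[[-50,-134,-78],18],[[-63,-168,-78],23],[[-76,-202,-78],28],[[-88,-235,-78],33]]'; python3 - <<'E'
from h import *
o=robot.observe();yaw=o['tool_rot'][2];d=np.array([.4935,-.2618])-o['tool_pos'][:2];print(np.degrees(yaw),d@[np.cos(yaw),np.sin(yaw)],d@[np.sin(yaw),-np.cos(yaw)],o['tool_pos'])
E
```

```text
time: 8.42
tool_pos: [0.5385, -0.0177, 0.2073]
tool_rot: [3.136, -0.001, 2.012]
contact_force: [0.1, -0.4, 0.7]
opening: 0.0258
115.29277435028948 -0.20148308351385272 -0.1449794837211036 [ 0.53849883 -0.01769021  0.2072793 ]
```

```bash
python3 -m pendant '[[[-30,-22,0],3],[[-60,-43,0],6],[[-90,-65,0],10],[[-120,-87,0],14],[[-150,-108,0],18],[[-180,-130,0],21],[[-201,-145,10],21],[[-201,-145,30],21],[[-201,-145,50],21],[[-201,-145,50],21]]';python3 -m pendant '[[[0,0,0],0],[[0,0,0],0]]'; python3 - <<'E'
from h import *
o=robot.observe();yaw=o['tool_rot'][2];d=np.array([.4935,-.2618])-o['tool_pos'][:2];print(np.degrees(yaw),d@[np.cos(yaw),np.sin(yaw)],d@[np.sin(yaw),-np.cos(yaw)],o['tool_pos'])
for n in ('wrist','scene','side'): cv2.imwrite(f'pics/{n}9.png',robot.read_camera(n)[:,:,::-1])
E
```

```text
time: 9.25
tool_pos: [0.4909, -0.2603, 0.1517]
tool_rot: [-3.14, -0.009, 1.644]
contact_force: [-0.5, 0.6, -1.4]
opening: 0.0255
time: 9.42
tool_pos: [0.4907, -0.2599, 0.1515]
tool_rot: [-3.138, -0.01, 1.644]
contact_force: [0.0, 0.4, -0.1]
opening: 0.0256
94.20662292379444 -0.002107182879516749 0.002622558419592336 [ 0.49072994 -0.25989087  0.15153977]
```

View pics/wrist9.png

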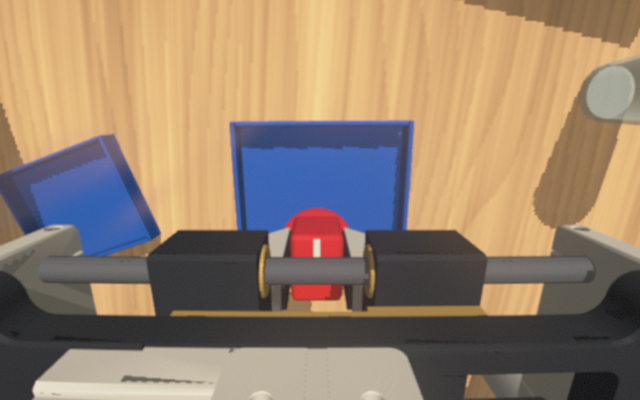

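View pics/side9.png

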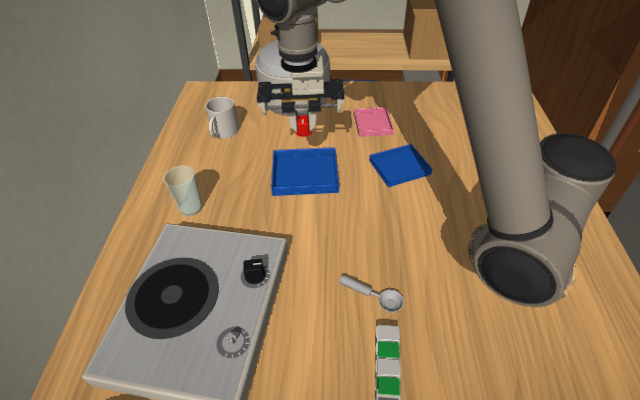

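The knob hangs over the large tray and the black knob is unchanged. Before descending I'll check the pot's clearance.

```bash
python3 - <<'E'
from h import *
c=robot.calibration('side'); print([atz(c,*p,0).round(3) for p in [(293,112),(262,100),(328,100)]],[atz(c,*p,.13).round(3) for p in [(293,75)]])
E
python3 -m pendant '[[[-2,2.6,20],0],[[-2,2.6,45],0],[[-2,2.6,70],0],[[-2,2.6,95],0],[[-2,2.6,110],0],[[-2,2.6,118],0],[[-2,2.6,118],0]]'
```

```text
[array([ 0.55 , -0.554,  0.   ]), array([ 0.658, -0.623,  0.   ]), array([ 0.44 , -0.623,  0.   ])] [array([ 0.54 , -0.553,  0.13 ])]
time: 10.15
tool_pos: [0.4938, -0.2607, 0.0339]
tool_rot: [-3.139, -0.009, 1.645]
contact_force: [-0.4, 0.0, 0.0]
opening: 0.0257
```

```bash
python3 -m pendant '[[[0,0,6],0],[[0,0,10],0],[[0,0,13],0],[[0,0,16],0],[[0,0,16],0]]'; python3 -m pendant '[[[0,0,1],0],[[0,0,2],0],[[0,0,2],0]]'
```

```text
time: 10.57
tool_pos: [0.4937, -0.2605, 0.0177]
tool_rot: [-3.139, -0.009, 1.645]
contact_force: [0.2, 0.0, -0.7]
opening: 0.026
time: 10.82
tool_pos: [0.4938, -0.2606, 0.0157]
tool_rot: [-3.139, -0.009, 1.645]
contact_force: [0.2, -0.2, -0.3]
opening: 0.026
```

```bash
python3 -m pendant '[[[0,0,1],0],[[0,0,2],0],[[0,0,2],0]]'
```

```text
time: 11.07
tool_pos: [0.4939, -0.2607, 0.0146]
tool_rot: [-3.14, -0.008, 1.645]
contact_force: [-1.7, 2.0, 6.5]
opening: 0.0254
```

Contact at the expected height (6.5 N). I'll release by opening a little, then rise.

```bash
python3 -m pendant '[[[0,0,-0.5],0],[[0,0,-0.5],0],[[0,0,-0.5],0],[[0,0,-0.5],0],[[0,0,-0.5],0]]' 0.5; python3 -m pendant '[[[0,0,-10],0],[[0,0,-25],0],[[0,0,-50],0],[[0,0,-80],0],[[0,0,-110],0],[[0,0,-140],0],[[0,0,-170],0],[[0,0,-170],0],[[0,0,-170],0]]'; python3 - <<'E'
from h import *
ims=[robot.read_camera(n)[:,:,::-1] for n in ('wrist','scene','side')]
cv2.imwrite('pics/w10.png',ims[0]); cv2.imwrite('pics/f10.png',np.hstack([cv2.resize(ims[1][130:380,200:400],(400,500)),cv2.resize(ims[2][110:360,200:400],(400,500))]))
cw=robot.calibration('wrist');print(robot.observe()['tool_pos'],proj(cw,[.4935,-.2618,.041]))
E
```

```text
time: 11.48
tool_pos: [0.4939, -0.2606, 0.0149]
tool_rot: [-3.14, -0.008, 1.645]
contact_force: [-1.4, 0.4, 0.1]
opening: 0.0456
time: 12.23
tool_pos: [0.4951, -0.2625, 0.1874]
tool_rot: [3.14, -0.005, 1.645]
contact_force: [-0.3, 0.3, 0.8]
opening: 0.046
[ 0.49360194 -0.26151321  0.18390614] [316.5308742  190.97775626]
```

View pics/w10.png

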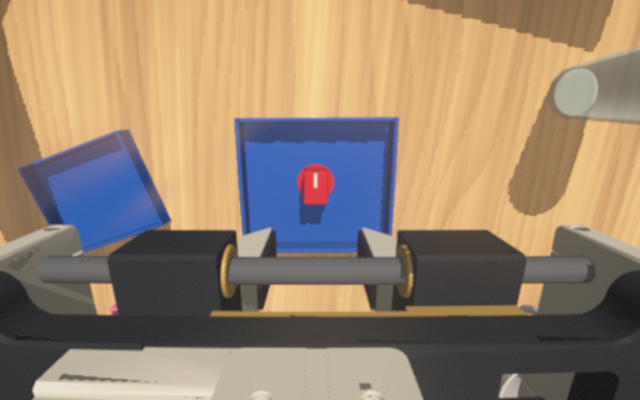

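View pics/f10.png

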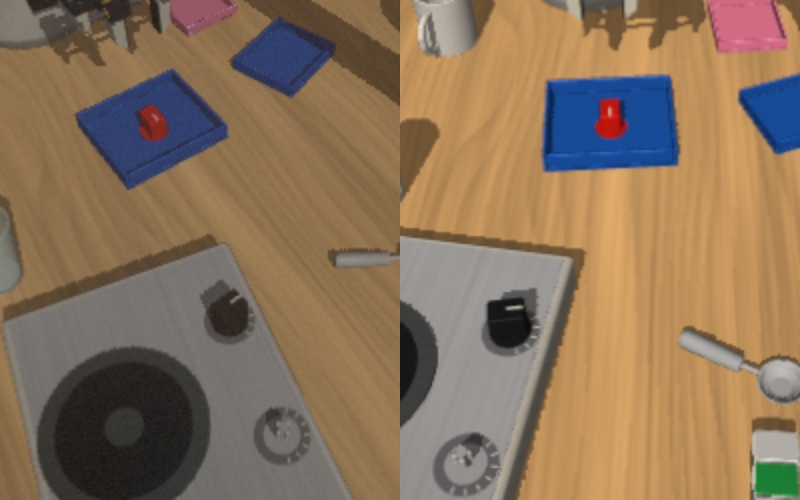

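The knob stands upright near the centre of the large blue tray (wrist view 316,185). The shaft is bare, the black knob still points as before, and the gripper is clear of everything. I'll hand in.

```bash
python3 -m pendant '[[[0,0,0],0],[[0,0,0],0],[[0,0,0],0]]'; python3 -c "
from cell import robot
print(robot.hand_in())"
```

```text
time: 12.63
tool_pos: [0.4932, -0.2613, 0.1829]
tool_rot: [-3.137, -0.011, 1.645]
contact_force: [0.6, 0.1, -0.5]
opening: 0.0459
the job is handed in; nothing more can be done
None
```

The red knob is off its shaft and standing upright near the centre of the larger blue tray. I handed the job in at 12.6 s; no verdict was reported.

- **Twists and lift:** I turned the knob about 28° anticlockwise on the shaft. I then turned it to about 31° clockwise of its start while raising it about 6 mm. These angles and the lift come from the tool pose. The wrist pictures showed the knob had not slipped in the jaws.
- **Drawing off:** I drew it straight up, turning it back about 30° on the way to ease the pull.
- **Placing:** I lowered it until it touched the tray floor at the expected height, with 6.5 N of contact, then released it.
- **Last checks:** All three cameras showed the knob upright in the tray. The scene and side views showed the shaft bare and the black knob's line pointing as before. The gripper was clear, with about zero contact force. No check failed. The knob position measured from the wrist camera differed by about 2 mm from the other two, within calibration error.

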